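# Load the tube rocker

### The job

Load the tube rocker: lay both capped sample tubes from the grey tray into grooves of the sloping steel platform, one tube to a groove, each with its cap at the upper end and its round bottom end down by the lower stop. Then swing the hinged retaining bar fully down over the tubes, and leave the other things on the bench where they are.

Things in the scene. Friction and masses are not known exactly. Their poses are not given: they have to be found in the camera images.
- tube_1: capped white sample tube, 108 mm long; body 15.6 mm in diameter, cap 18.4 mm in diameter over the last 18 mm; 14 to 28 g. Origin: centre of the closed round bottom end; its z axis runs along the tube to the cap (cap from z = 90 to 108 mm, centre of mass near z = 54 mm). It starts lying level in a groove of the tray.
- tube_2: a second tube, the same in every way; it starts in the tray's other groove, its cap pointing the other way (packed head to tail)
- tray: low grey plastic tray, 134 x 136 mm, fixed. Origin: centre of its underside; x runs along the tubes. Floor 5 mm high, rim 11 mm. Two strips across it, 8 mm wide, at x = -28 and +28 mm, with V grooves at y = -30 and +30 mm, hold the tubes' axes 33 mm above the bench; strip tops are level with those axes. Between the strips (48 mm clear) the fingers can reach down beside a tube.
- platform (a joint): slope of the rocker's platform (rad, 0 = level); it is stopped somewhere between 0.42 and 0.56 and its drive does not give when pushed with normal forces. The far end (away from the robot) is the upper one.
- groove_0 (a point): point on the axis of a tube lying in the platform's right-hand groove (seen from the robot), midway between the platform's two grooved strips. Axes are the platform's: x up the slope along the groove, y to the left across the platform, z square to it, upward. The lower stop is a wall with its face at x = -54 mm, 3 mm higher than this point: a tube that touches it has its origin at x = -54 mm.
- groove_1 (a point): the same point for the middle groove, 55 mm to the left of groove_0. The grooved strips are of steel, 8 mm wide along x, and stand at x = -28 and +28 mm; V grooves of 90 degrees with a 22.6 mm mouth, strip tops level with this point. Between the strips the platform's floor is 26 mm below this point, so the fingers can reach down beside a tube.
- groove_2 (a point): the same point for the left-hand groove, 55 mm to the left of groove_1
- bar (a joint): angle of the U-shaped retaining bar (rad): 0 = fully down, parallel to the platform; starts open at 1.7 to 2.2, standing up at the upper end. Hinge axis across the platform at x = +64, z = +14.3 mm in the axes of groove_1; two side arms 62 mm long, 142 mm apart. A stiff hinge (0.07 N m) holds it wherever left; push it over from behind and down. Down, it passes 1.5 mm above seated tubes.
- bar_middle (a point): middle of the retaining bar's cross rod (black rubber sleeve, 10 mm in diameter, 130 mm long)
- timer: white timer, 58 x 66 x 19 mm, lying at the front of the bench (bystander); origin at the centre of its underside
- petri: petri dish, 57 mm in diameter, 15 mm high (bystander); origin at the centre of its underside
- sample_bottle: white capped sample bottle, 54 mm in diameter, 98 mm high (bystander); origin at the centre of its underside
- rocker: tube rocker, fixed: white housing 165 x 186 x 36 mm with a black front panel facing the robot; above it the steel platform, 132 x 160 mm, tilts about an axis across it 80 mm above the bench, midway along. Origin: centre of the housing's underside; x away from the robot. The platform's upper end reaches about 0.15 m above the bench, the open bar about 0.22 m.
Not all that is in view belongs to the job. What is shaped like the tube_1 but blue is not meant.

How it is judged:
By the outcome, as a careful person would: the job done as asked, in the order asked, and still so for the second after the job is handed in, with the robot touching nothing.
It also fails if it takes over 72 s, if anything falls off the work surface, if the arm or the gripper's body presses on something with over 40 N, if the wrist force passes 120 N, or if a joint passes its speed limit or range.

### The arm

A 6-joint arm with a two-finger parallel gripper is mounted at the origin on a cart in front of the work surface, level with it; the furniture and walls round the work are solid. World frame = base frame: x ahead of the robot, y to its left, z up, the work surface at z = 0. Lengths are in m, angles in rad, forces in N, time in s.
With the tool pointing down it reaches from about 0.35 to 0.85 m from the base axis. Payload 8.1 kg.
Tool frame: the origin (TCP) lies on the centre line of the jaws, within the pads' length; the fingertips stand 17 mm ahead of it and the grasp point (between the pads) lies 2 mm behind it; z points along the fingers, y is the line along which they close (so a half turn about z gives the same grasp; the last joint's range is limited). The gripper opens to 93 mm and grips with 3 to 60 N. Pads are 15 mm wide; open, the fingers measure 128 mm over their backs; the gripper's body (75 mm by 188 mm) begins 65 mm behind the grasp point.
Start: joints at [-1.32, 0.13, 1.488, -0, 1.523, -0.085], TCP at [0.198, -0.566, 0.207] pointing down, gripper open.
Joint ranges: [-2.96, 2.96], [-0.89, 2.26], [0.02, 2.5], [-1.34, 4.48], [0, 2.73], [-2.66, 2.66]. Speed limits (rad/s): [2.39, 2.39, 2.79, 3.14, 3.14, 3.14].

### API

Orientations are given as a rotation vector (axis times angle).
In Python, from plant import status, eyes, robot gives the robot as it stands. The module is installed in compiled form; this text tells all that it offers.
- The arm moves only by the tool servo_tool, never from a script. Its argument "plan" is text: rows parted by semicolons, each of 4 numbers parted by spaces: the shift along the tool's x, y, z in m, then the turn about the tool's z in degrees. A call has 1 to 12 rows; each row is the pose to reach, as a shift and turn from the pose commanded when the call began, along the tool's axes at that moment; what a row does not reach only later rows make up. A row lasts 1/12 s, in which the tool goes at most 41.7 mm and 7.16 degrees, less where a joint would pass 70% of its speed; a pose out of reach is approached as far as the arm can. A call with a gripper value outside its range is refused whole. "grip" is the closure, from -1 (fully open) to 1 (shut), set as the call begins (left out, the last holds). The fingers move at their own pace and stop on an object; "grip_force" is the grip in N (left out, the last holds). Time passes only in rows, so rows that repeat a pose let the fingers close. It gives the time, the measured TCP pose, the force, the opening and the grip force at its end, in the units of the state.
- status.read_state(): the state, without advancing time (a new reading comes with each control period).
- eyes.read_camera(name): name is "scene" or "side" or "wrist"; returns a dict with "image" (400x640x3 uint8, blue, green, red), "fovy" (degrees; the focal length in pixels is half the picture's height over the tangent of half this angle, whatever the lens; pixels are square), "cx", "cy" (the principal point, pixels), "world_from_camera" (4x4, takes a point from camera to world coordinates); the wrist camera has in their place "hand_eye" (4x4, takes a point from camera to tool coordinates, whose origin is the TCP and whose axes are the flange's). Camera axes: x right, y down, z forward; pixel columns grow to the right and rows downward; lengths in m; the calibration is good to about 2 mm. A picture is of the moment at which its call begins: read the wrist's pose just before it. There is no depth.
- robot.close_job(): hands the job in; it is judged then, once.
The state is a dict: "t": time; "q": joint angles; "dq": joint speeds; "joint_torque": joint torques, N m; "tool_pos": TCP position; "orientation": TCP orientation; "force": force on the tool from outside, world axes, zero at the start; "wrist_torque": the same for the moment, N m; "opening": finger opening in m; "gripper_force": force on a finger pad.
Only numpy, scipy, OpenCV 4.12 (cv2) and the standard library are available. Lean on these libraries where they do the work, as an engineer would, in place of code of your own. Each camera call takes 0.05 s, during which the arm holds its last target. There are 200 camera calls.

## Working session

There is one attempt and no reset: what is moved stays moved. The work goes in short steps, Python scripts to look and compute and a tool call to move; the robot and the scene stay as the last step left them, time stands still between calls to the robot, and variables do not carry over. Pictures are saved under pics/ and viewed, at most 10 in all, crops included, and the job is handed in when it is done.

Besides the shell and the picture viewer there is one more tool, called as name(argument=value, ...), one argument or row to a line, values as JSON. servo_tool: Moves the arm, as the interface text tells. Its arguments: {"type":"object","properties":{"plan":{"type":"string"},"grip":{"type":"number"},"grip_force":{"type":"number"}},"required":["plan"]}

```bash
mkdir -p pics; ls; python3 - <<'E'
from plant import status, eyes, robot
import cv2,numpy as np
s=status.read_state(); print({k:np.round(v,3) for k,v in s.items()})
ims=[]
for n in ("scene","side"):
    c=eyes.read_camera(n); cv2.imwrite(f"pics/{n}0.png",c["image"]); print(n,c["fovy"],c["cx"],c["cy"],np.round(c["world_from_camera"],3).tolist())
c=eyes.read_camera("wrist");print(c["fovy"],c["cx"],c["cy"],np.round(c["hand_eye"],3).tolist())
E
```

```text
pics
{'t': np.float64(0.0), 'q': array([-1.32 ,  0.131,  1.489, -0.   ,  1.523, -0.085]), 'dq': array([-0.002, -0.001,  0.001, -0.   , -0.001, -0.001]), 'joint_torque': array([-4.0000e-03, -5.5986e+01, -4.9176e+01,  7.7000e-02,  3.6000e-02,
       -0.0000e+00]), 'tool_pos': array([ 0.198, -0.566,  0.206]), 'orientation': array([-3.096, -0.525,  0.   ]), 'force': array([-0.388,  0.524,  0.843]), 'wrist_torque': array([ 0.048, -0.002, -0.027]), 'gripper_force': np.float64(0.0), 'opening': np.float64(0.093)}
scene 52.84496688991554 320.3929020388854 196.73850012045077 [[0.813, -0.452, 0.367, 0.107], [-0.583, -0.62, 0.525, -0.79], [-0.01, -0.641, -0.767, 1.043], [0.0, 0.0, 0.0, 1.0]]
side 47.280333818890405 316.6467400161957 191.1375012002329 [[-0.999, -0.03, 0.036, 0.522], [-0.045, 0.461, -0.886, 0.849], [0.01, -0.887, -0.462, 0.628], [0.0, 0.0, 0.0, 1.0]]
65.84891270271541 315.81568213604294 200.4104170420389 [[-0.001, -0.959, -0.283, 0.079], [1.0, -0.001, -0.0, -0.001], [-0.0, -0.283, 0.959, -0.178], [0.0, 0.0, 0.0, 1.0]]
```

View pics/scene0.png

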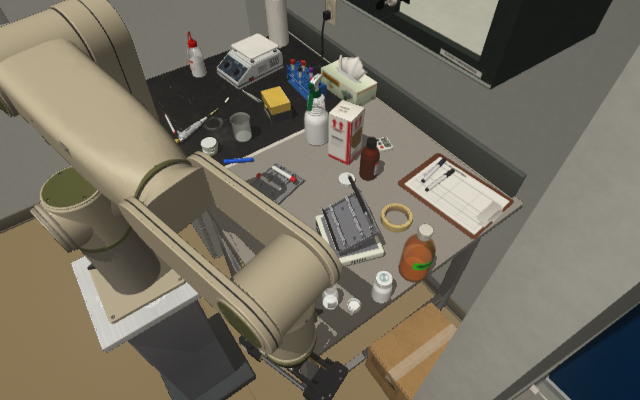

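View pics/side0.png

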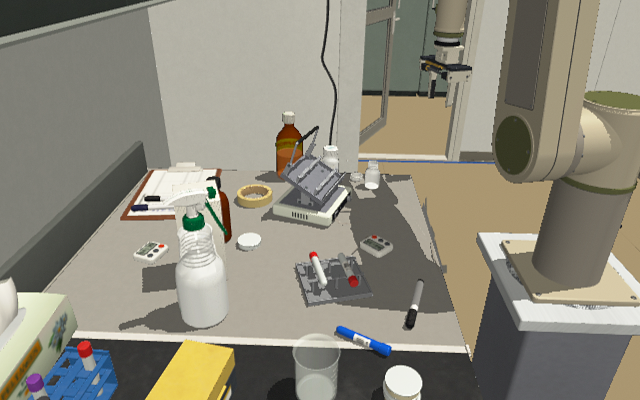

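The scene view shows the tray at about (278,182) and the rocker at (350,225). The side view shows the tray at (333,280), with a cap at (312,255) on one tube and a cap at (352,281) on the other, and the rocker at (312,195). Other things that could be mistaken for a tube are the blue marker at side (362,340), the black and white marker at (415,303), and the red and purple capped tubes in the blue rack at (85,350). The two white tubes in the grey tray are the ones I want.

```bash
cat > h.py <<'E'
from plant import status, eyes, robot
import cv2, numpy as np
from scipy.spatial.transform import Rotation as R
def tool():
    s=status.read_state(); T=np.eye(4); T[:3,:3]=R.from_rotvec(s["orientation"]).as_matrix(); T[:3,3]=s["tool_pos"]; return T
def cam(n):
    T=tool(); c=eyes.read_camera(n); c["T"]=T@c["hand_eye"] if n=="wrist" else np.array(c["world_from_camera"])
    c["f"]=200/np.tan(np.radians(c["fovy"])/2); return c
def ray(c,u,v):
    d=c["T"][:3,:3]@np.array([(u-c["cx"])/c["f"],(v-c["cy"])/c["f"],1]); return c["T"][:3,3],d/np.linalg.norm(d)
def plane(c,u,v,z):
    o,d=ray(c,u,v); return o+d*(z-o[2])/d[2]
def proj(c,p):
    q=np.linalg.inv(c["T"])@np.append(p,1); return np.array([c["cx"]+c["f"]*q[0]/q[2],c["cy"]+c["f"]*q[1]/q[2]])
def tri(*l):
    A=0;b=0;M=[]
    for c,u,v in l:
        o,d=ray(c,u,v); P=np.eye(3)-np.outer(d,d); A=A+P; b=b+P@o; M.append((o,d))
    x=np.linalg.solve(A,b); return x,[float(np.linalg.norm(np.cross(x-o,d))) for o,d in M]
E
python3 - <<'E'
from h import *
s=cam("side"); c=cam("scene")
for n,p,z in (("tray",(333,280),.01),("capA",(312,255),.033),("botA",(321,285),.033),("capB",(353,281),.033),("botB",(341,258),.033),("rocker base",(312,213),.036),("rodL",(303,145),.2),("timer",(376,244),.019)): print(n,plane(s,*p,z).round(3), proj(c,plane(s,*p,z)).round())
a=cv2.resize(s["image"][115:315,235:415],None,fx=3,fy=3,interpolation=cv2.INTER_CUBIC)[:600]
b=cv2.resize(c["image"][150:290,225:395],None,fx=3,fy=3,interpolation=cv2.INTER_CUBIC)
b=cv2.copyMakeBorder(b,0,600-b.shape[0],0,0,cv2.BORDER_CONSTANT)
o=np.hstack([a,b]); o=cv2.resize(o,(800,int(o.shape[0]*800/o.shape[1])));print(o.shape,1050/800); cv2.imwrite("pics/c1.png",o)
E
```

```text
tray [0.516 0.071 0.01 ] [275. 180.]
capA [0.564 0.015 0.033] [295. 180.]
botA [0.54  0.117 0.033] [273. 165.]
capB [0.475 0.101 0.033] [259. 176.]
botB [0.5   0.022 0.033] [277. 187.]
rocker base [ 0.574 -0.165  0.036] [328. 211.]
rodL [ 0.6   -0.221  0.2  ] [348. 184.]
timer [ 0.416 -0.058  0.019] [269. 216.]
(457, 800, 3) 1.3125
```

View pics/c1.png

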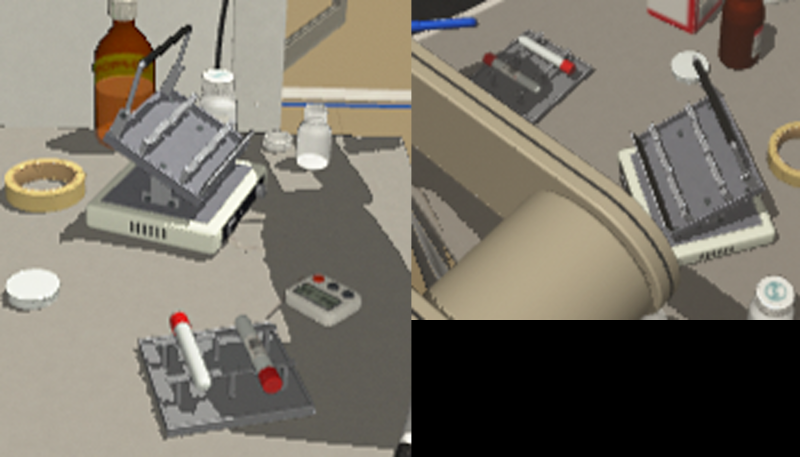

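The crop confirms the two white tubes with red caps in the grey tray. Left panel: caps at (180,320) and (270,380). The rocker's bar stands open at (165,48). Next I move the wrist camera over the rocker.

servo_tool(
  plan="0.02 -0.01 -0.036 0;0.055 -0.027 -0.06 0;0.09 -0.045 -0.08 0;0.125 -0.062 -0.095 2;0.16 -0.08 -0.11 4;0.195 -0.098 -0.125 7;0.23 -0.115 -0.125 9;0.265 -0.132 -0.125 11;0.3 -0.15 -0.125 13;0.335 -0.167 -0.125 15;0.37 -0.185 -0.125 17;0.405 -0.2 -0.125 19",
)

```text
t: 1.25
tool_pos: [0.5153, -0.2422, 0.3323]
orientation: [3.142, 0.004, 0.0]
force: [-0.3, -0.1, -0.1]
opening: 0.0929
gripper_force: 0.0
```

servo_tool(
  plan="0.03 0.0 0 0;0.05 0 0 0;0.05 0 0 0;0.05 0 0 0;0.05 0 0 0",
)

```text
t: 1.67
tool_pos: [0.5638, -0.2441, 0.3319]
orientation: [-3.141, -0.006, 0.001]
force: [0.1, 0.1, -0.2]
opening: 0.093
gripper_force: 0.0
```

```bash
python3 - <<'E'
from h import *
c=cam("wrist"); print(c["T"].round(3)); np.save("w1.npy",c["T"]); cv2.imwrite("pics/w1.png",c["image"]);print(tool().round(3))
E
```

```text
[[ 0.003 -0.959 -0.284  0.642]
 [-1.    -0.003 -0.001 -0.243]
 [-0.     0.284 -0.959  0.509]
 [ 0.     0.     0.     1.   ]]
[[ 1.     0.004 -0.     0.564]
 [ 0.004 -1.    -0.    -0.244]
 [-0.     0.    -1.     0.332]
 [ 0.     0.     0.     1.   ]]
```

View pics/w1.png

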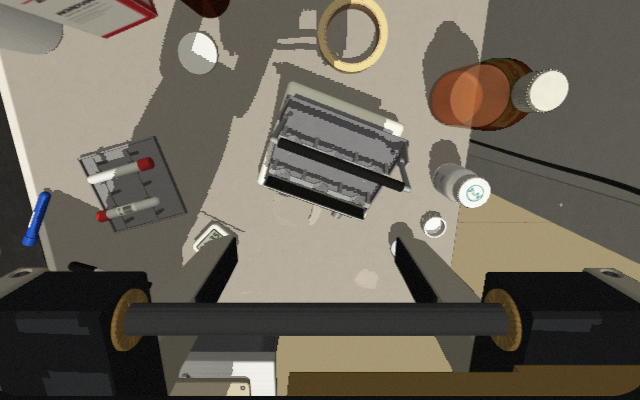

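The wrist view shows the rocker at (330,150), rod ends at about (280,142) and (405,187), and the tray at (132,185) with caps at (145,163) and (102,216). I'll enlarge the rocker to pick its features.

```bash
python3 - <<'E'
from h import *
im=cv2.imread("pics/w1.png")[75:225,245:425]
im=cv2.resize(im,None,fx=4,fy=4,interpolation=cv2.INTER_CUBIC)
im=cv2.convertScaleAbs(im,alpha=1.3,beta=15)
for k in range(0,180,20): cv2.putText(im,str(245+k),(k*4,10),0,.35,(0,0,255)); cv2.line(im,(k*4,12),(k*4,18),(0,0,255))
for k in range(0,150,20): cv2.putText(im,str(75+k),(0,k*4+4),0,.35,(0,0,255)); cv2.line(im,(24,k*4),(30,k*4),(0,0,255))
cv2.imwrite("pics/w1c.png",im)
E
```

```text
(no output)
```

View pics/w1c.png

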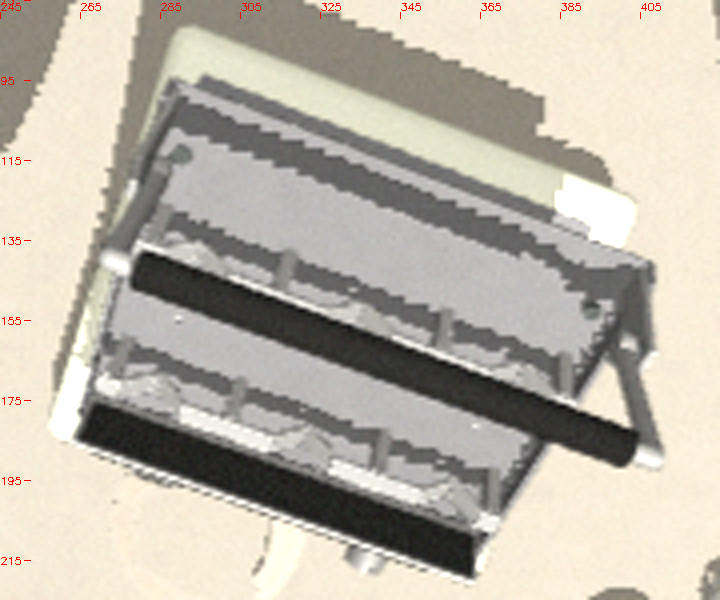

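```bash
python3 - <<'E'
from h import *
c=dict(T=np.load("w1.npy"),cx=315.81568,cy=200.41,f=200/np.tan(np.radians(65.8489127/2)))
im=cv2.imread("pics/w1.png"); h=cv2.cvtColor(im,cv2.COLOR_BGR2HSV)
m=(((h[...,0]<8)|(h[...,0]>172))&(h[...,1]>130)&(h[...,2]>60)).astype(np.uint8); m[:120]=0;m[250:]=0;m[:,200:]=0
n,l,st,ce=cv2.connectedComponentsWithStats(m)
for i in range(1,n):
    if st[i,4]>20: print("red",st[i],ce[i].round(1),plane(c,*ce[i],.035).round(4))
for n,p,z in (("tubeA bot",(89,180),.033),("tubeB bot",(160,203),.033)): print(n,plane(c,*p,z).round(4))
for p in ((80,158),(155,137),(187,211),(113,232)): print("tray rim",plane(c,*p,.011).round(4))
for p in ((290,82),(403,126),(258,184)): print("housing",plane(c,*p,.036).round(4))
E
```

```text
red [137 157  17  14 174] [145.2 163.6] [0.5605 0.0208 0.035 ]
red [ 96 210  15  12 107] [101.5 216.1] [0.4743 0.1051 0.035 ]
tubeA bot [0.5338 0.1145 0.033 ]
tubeB bot [0.4961 0.0078 0.033 ]
tray rim [0.5651 0.1381 0.011 ]
tray rim [0.5989 0.012  0.011 ]
tray rim [ 0.4753 -0.0245  0.011 ]
tray rim [0.4365 0.1084 0.011 ]
housing [ 0.6793 -0.2059  0.036 ]
housing [ 0.6183 -0.3733  0.036 ]
housing [ 0.5288 -0.1524  0.036 ]
```

servo_tool(
  plan="0 -0.04 0 0;0 -0.08 0 0;0 -0.12 0 0;0 -0.16 0 0;0 -0.19 0 0;0 -0.19 0 0;0 -0.19 0 0",
)

```text
t: 2.3
tool_pos: [0.5629, -0.0532, 0.3331]
orientation: [3.141, 0.01, 0.002]
force: [0.5, -0.8, -0.7]
opening: 0.093
gripper_force: 0.0
```

```bash
python3 - <<'E'
from h import *
c=cam("wrist"); print(tool().round(3)); np.save("w2.npy",c["T"]); cv2.imwrite("pics/w2.png",c["image"])
# coarse expectation of platform centre pixel, then crop
p=proj(c,[.5735,-.263,.1]).astype(int); print(p)
x0,y0=max(p[0]-100,0),max(p[1]-75,0)
im=cv2.convertScaleAbs(cv2.resize(c["image"][y0:y0+150,x0:x0+200],None,fx=4,fy=4,interpolation=cv2.INTER_CUBIC),alpha=1.3,beta=15)
for k in range(0,200,20): cv2.putText(im,str(x0+k),(k*4,10),0,.35,(0,0,255)); cv2.line(im,(k*4,12),(k*4,18),(0,0,255))
for k in range(0,150,20): cv2.putText(im,str(y0+k),(0,k*4+4),0,.35,(0,0,255)); cv2.line(im,(24,k*4),(30,k*4),(0,0,255))
cv2.imwrite("pics/w2c.png",im)
E
```

```text
[[ 1.     0.005  0.001  0.563]
 [ 0.005 -1.    -0.001 -0.054]
 [ 0.001  0.001 -1.     0.333]
 [ 0.     0.     0.     1.   ]]
[472 163]
```

View pics/w2c.png

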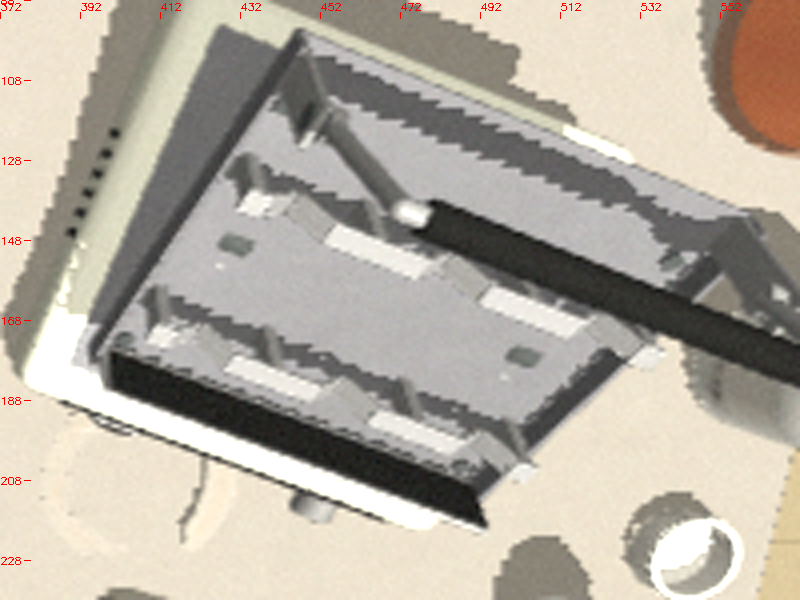

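The second view shows all three grooves. Upper strip groove centres are near (448,143), (485,159) and (525,173), lower ones near (423,176), (459,189) and (494,203). The rod's left end is at (479,141).

```bash
python3 - <<'E'
from h import *
k=dict(cx=315.81568,cy=200.41,f=200/np.tan(np.radians(65.8489127/2)))
a=dict(T=np.load("w1.npy"),**k); b=dict(T=np.load("w2.npy"),**k)
P={}
for n,p,q in (("L-left",(282.5,175),(423.3,176)),("L-mid",(320,189.3),(458.8,189.3)),("L-right",(357.8,202.3),(494.3,202.8)),("cornUL",(290,95.5),(447.5,96)),("wallL",(270,176),(399.5,176)),("wallRbot",(363.8,218.8),(493.8,219.3)),("rodLeft",(278.8,142.5),(479.5,141.3))):
    x,e=tri((a,*p),(b,*q)); print(n,x.round(4),np.round(e,4)); P[n]=x
th=np.radians(-20); ex=np.array([np.cos(th),np.sin(th),0])
Lm=P["L-mid"]
# upper groove points: on view b, in vertical planes through each lower groove along ex
for n,q in (("left",(448,143.5)),("mid",(485.5,158.8)),("right",(525,173.5))):
    o,d=ray(b,*q); nn=np.array([-ex[1],ex[0],0]); l=P["L-"+n]
    x=o+d*(nn@(l-o))/(nn@d); v=x-l; print("upper",n,x.round(4),"len",np.linalg.norm(v).round(4),"slope",np.arctan2(v[2],v@ex).round(3))
E
```

```text
L-left [ 0.5561 -0.1983  0.0999] [0.0006 0.0006]
L-mid [ 0.537  -0.2491  0.0997] [0.0001 0.0001]
L-right [ 0.5179 -0.3018  0.0985] [0.0002 0.0002]
cornUL [ 0.6578 -0.2119  0.1158] [0. 0.]
wallL [ 0.5478 -0.176   0.0641] [0.0001 0.0001]
wallRbot [ 0.4886 -0.3136  0.0849] [0.0002 0.0002]
rodLeft [ 0.6124 -0.2081  0.2131] [0.0006 0.0006]
upper left [ 0.602  -0.215   0.1267] len 0.0557 slope 0.502
upper mid [ 0.5829 -0.2658  0.1237] len 0.0544 slope 0.457
upper right [ 0.5645 -0.3188  0.1243] len 0.0559 slope 0.479
```

servo_tool(
  plan="0 0.04 0 4;0 0.08 0 10;0 0.12 0 16;0.002 0.16 0 20;0.004 0.2 0 20.3;0.004 0.207 0 20.3;0.004 0.207 0 20.3;0.004 0.207 0.03 20.3;0.004 0.207 0.06 20.3;0.004 0.207 0.09 20.3;0.004 0.207 0.121 20.3;0.004 0.207 0.121 20.3",
  grip=1,
  grip_force=5,
)

```text
t: 3.35
tool_pos: [0.5645, -0.2588, 0.2035]
orientation: [-3.09, 0.547, 0.017]
force: [-1.0, 0.8, -2.1]
opening: 0.0174
gripper_force: 0.0
```

servo_tool(
  plan="0.005 0 0 0;0.01 0 0 0;0.015 0 0 0;0.02 0 0 0;0.025 0 0 0;0.03 0 0 0;0.033 0 0 0;0.033 0 0 0",
)

```text
t: 4.02
tool_pos: [0.5999, -0.2725, 0.2111]
orientation: [3.094, -0.547, 0.0]
force: [0.4, 0.1, -0.3]
opening: 0.001
gripper_force: 0.0
```

servo_tool(
  plan="-0.02 0 0 0;-0.04 0 -0.01 0;-0.04 0 -0.05 0;-0.04 0 -0.09 0;-0.04 0 -0.12 0;-0.04 0 -0.12 0;-0.04 0 -0.12 0",
  grip=0.14,
)

```text
t: 4.6
tool_pos: [0.5627, -0.2591, 0.3344]
orientation: [3.092, -0.547, 0.008]
force: [-0.0, 0.1, -1.6]
opening: 0.0389
gripper_force: 0.0
```

```bash
python3 - <<'E'
from h import *
c=cam("wrist"); T=tool(); print(T.round(3)); np.save("w3.npy",c["T"]); cv2.imwrite("pics/w3.png",c["image"])
g1=np.array([.560,-.2575,.1125]); ex=np.array([.938,-.347,0])
# dark rod mask
g=cv2.cvtColor(c["image"],cv2.COLOR_BGR2GRAY); p=proj(c,[*(g1+.05*ex)[:2],.213]).astype(int); print(p)
m=(g<45).astype(np.uint8); n,l,st,ce=cv2.connectedComponentsWithStats(m)
for i in range(1,n):
    if st[i,4]>300 and abs(ce[i][1]-p[1])<80 and abs(ce[i][0]-p[0])<100:
        x=plane(c,*ce[i],.215); d=x-g1; print(st[i],ce[i].round(1),x.round(4),"x'",(d@ex).round(4))
E
```

```text
[[ 0.939 -0.343  0.001  0.562]
 [-0.343 -0.939 -0.001 -0.259]
 [ 0.001  0.    -1.     0.332]
 [ 0.     0.     0.     1.   ]]
[315 143]
[ 249  158  133   10 1215] [314.7 162.1] [ 0.5912 -0.2679  0.215 ] x' 0.0328
[ 264  194  104   10 1018] [315.5 198.5] [ 0.5565 -0.2561  0.215 ] x' -0.0038
```

View pics/w3.png

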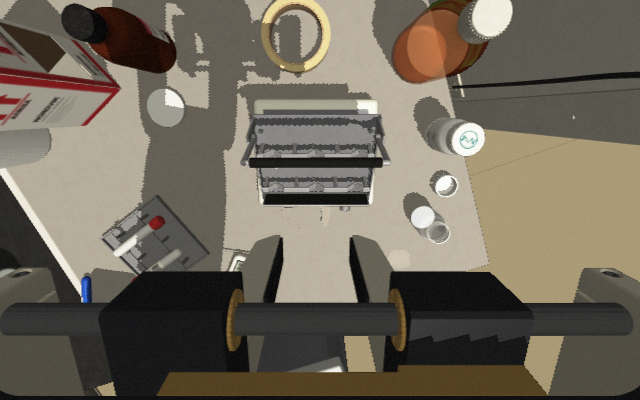

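```bash
python3 - <<'E'
from h import *
k=dict(cx=315.81568,cy=200.41,f=200/np.tan(np.radians(65.8489127/2)))
C=[dict(T=np.load(f"w{i}.npy"),**k) for i in (1,2,3)]
g1=np.array([.560,-.2575,.1125]); ex=np.array([.938,-.347,0]);ey=np.array([.347,.938,0])
def loc(x): d=x-g1; return np.round([d@ex,d@ey,d[2]],4)
print(loc(tri((C[0],278.8,142.5),(C[1],479.5,141.3))[0]))
print("w1 mid",loc(plane(C[0],340.6,164.4,.213)),"w3",loc(plane(C[2],314.7,162.1,.213)))
for z in (.19,.2,.21,.22): print(z,loc(plane(C[2],314.7,162.1,z)),loc(plane(C[0],340.6,164.4,z)))
# rod ends in w3 -> length gives depth
print([loc(plane(C[2],u,162.1,z)) for z in (.2,.21,.22,.23) for u in (249,382)])
E
```

```text
[0.032  0.0645 0.1006]
w1 mid [0.0324 0.0016 0.1005] w3 [0.0325 0.001  0.1005]
0.19 [0.0289 0.0011 0.0775] [ 0.0293 -0.0015  0.0775]
0.2 [0.0305 0.001  0.0875] [ 0.0307 -0.0002  0.0875]
0.21 [0.032  0.001  0.0975] [0.032  0.0012 0.0975]
0.22 [0.0336 0.001  0.1075] [0.0333 0.0026 0.1075]
[array([0.0303, 0.0678, 0.0875]), array([ 0.0306, -0.0674,  0.0875]), array([0.0319, 0.0657, 0.0975]), array([ 0.0322, -0.0652,  0.0975]), array([0.0335, 0.0635, 0.1075]), array([ 0.0338, -0.0631,  0.1075]), array([0.0351, 0.0614, 0.1175]), array([ 0.0354, -0.0609,  0.1175])]
```

The bar springs back to where it was because it is already at its open stop. I'll work from in front and below the rod, gripping each tube nearer its bottom. Now to the tray for tube A, with the cap at tray pixel (157,222).

servo_tool(
  plan="-0.011 -0.026 0 -7;-0.022 -0.052 0 -14;-0.033 -0.078 0 -21;-0.044 -0.104 0 -28;-0.055 -0.13 0 -35;-0.066 -0.156 0 -42;-0.077 -0.182 0 -49;-0.088 -0.208 0 -56;-0.099 -0.234 0 -63;-0.11 -0.26 0 -70;-0.121 -0.286 0.02 -77;-0.128 -0.304 0.04 -84",
)

```text
t: 5.65
tool_pos: [0.5452, 0.0733, 0.2898]
orientation: [-2.658, -1.673, -0.0]
force: [-0.7, -0.9, -0.5]
opening: 0.0403
gripper_force: 0.0
```

servo_tool(
  plan="0 0 0.02 -7;0 0 0.04 -14;0 0 0.06 -21;0 0 0.08 -28;0 0 0.1 -35;0 0 0.11 -41;0 0 0.11 -41;0 0 0.11 -41",
)

```text
t: 6.32
tool_pos: [0.5441, 0.0708, 0.1789]
orientation: [-1.916, -2.485, 0.004]
force: [-0.5, -0.4, -0.2]
opening: 0.0399
gripper_force: 0.0
```

```bash
cat > tubes.py <<'E'
from h import *
c=cam("wrist"); T=tool(); print(T.round(4).tolist()); cv2.imwrite("pics/tray.png",c["image"])
h=cv2.cvtColor(c["image"],cv2.COLOR_BGR2HSV)
m=(((h[...,0]<8)|(h[...,0]>172))&(h[...,1]>130)&(h[...,2]>50)).astype(np.uint8)
n,l,st,ce=cv2.connectedComponentsWithStats(m)
for i in range(1,n):
    if st[i,4]>150:
        x=plane(c,*ce[i],.036); r=cv2.minAreaRect(np.argwhere(l==i)[:,::-1].astype(np.float32))
        print("red",st[i].tolist(),ce[i].round(1),x.round(4),"tool",(T.T[:3,:3]@(x-T[:3,3])).round(4),np.round(r[1],1),round(r[2],1))
E
python3 tubes.py
```

```text
[[-0.2541, 0.9672, -0.0019, 0.5451], [0.9672, 0.2541, -0.0, 0.0709], [0.0005, -0.0018, -1.0, 0.1804], [0.0, 0.0, 0.0, 1.0]]
red [251, 133, 18, 19, 318] [259.3 142. ] [0.475  0.1019 0.036 ] tool [ 0.0477 -0.0597  0.1445] [18. 17.] 90.0
red [471, 223, 7, 49, 195] [474.1 247.1] [0.7337 0.0486 0.036 ] tool [-0.0695  0.1771  0.144 ] [ 4.4 48.2] 3.4
red [311, 225, 17, 17, 224] [319.  233.4] [0.56   0.0199 0.036 ] tool [-0.0532  0.0018  0.1443] [15.7 16. ] 86.2
red [529, 343, 26, 34, 255] [541.8 359.7] [ 0.878  -0.0748  0.036 ] tool [-0.2255  0.2852  0.1437] [38.6  7.3] 48.0
```

View pics/tray.png

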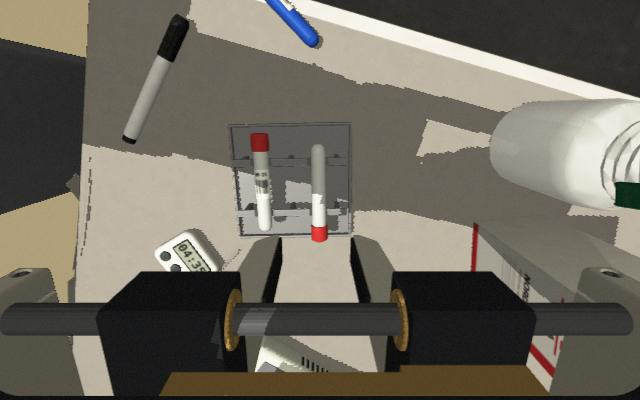

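The picture shows tube A centred under the jaws (bottom (318,145), cap (319,233)) and tube B at (262,185) with its cap at (259,142). I descend on A.

servo_tool(
  plan="0.001 0.0015 0.03 0;0.001 0.0015 0.06 0;0.001 0.0015 0.09 0;0.001 0.0015 0.115 0;0.001 0.0015 0.13 0;0.001 0.0015 0.139 0;0.001 0.0015 0.139 0;0.001 0.0015 0.139 0",
)

```text
t: 7.03
tool_pos: [0.5476, 0.0723, 0.0431]
orientation: [1.915, 2.49, 0.001]
force: [0.1, -0.6, 0.0]
opening: 0.0402
gripper_force: 0.0
```

servo_tool(
  plan="0 0 0 0;0 0 0 0;0 0 0 0;0 0 0 0;0 0 0 0;0 0 0 0",
  grip=1,
  grip_force=6,
)

```text
t: 7.53
tool_pos: [0.5471, 0.0723, 0.0424]
orientation: [1.914, 2.491, 0.0]
force: [1.0, -0.1, -0.1]
opening: 0.0043
gripper_force: 0.0
```

servo_tool(
  plan="0 0 -0.02 0;0 0 -0.05 0;0 0 -0.08 0;0 0 -0.11 0;0 0 -0.14 0;0 0 -0.14 0;0 0 -0.14 0",
)

```text
t: 8.12
tool_pos: [0.5486, 0.0723, 0.1848]
orientation: [1.911, 2.488, 0.005]
force: [0.0, -0.8, -0.4]
opening: 0.0006
gripper_force: 0.0
```

```bash
python3 tubes.py
```

```text
[[-0.2578, 0.9662, 0.0013, 0.5473], [0.9662, 0.2578, 0.0, 0.0723], [-0.0003, 0.0013, -1.0, 0.1826], [0.0, 0.0, 0.0, 1.0]]
red [246, 132, 18, 19, 307] [254.5 141.3] [0.475  0.1018 0.036 ] tool [ 0.0473 -0.0624  0.1465] [18. 17.] 90.0
red [463, 221, 25, 82, 382] [469.2 267.2] [0.7495 0.0228 0.036 ] tool [-0.0999  0.1825  0.1468] [83.7 18.4] 76.5
red [306, 224, 16, 16, 187] [313.8 230.2] [0.5601 0.0214 0.036 ] tool [-0.0524 -0.0009  0.1466] [15. 15.] 90.0
red [509, 336, 44, 48, 415] [532.7 357.9] [ 0.8817 -0.0788  0.036 ] tool [-0.2321  0.284   0.147 ] [62.4  7.5] 49.0
red [470, 375, 55, 21, 545] [495.1 387.5] [ 0.8544 -0.1366  0.036 ] tool [-0.2809  0.2428  0.1469] [20. 54.] 90.0
```

View pics/tray.png

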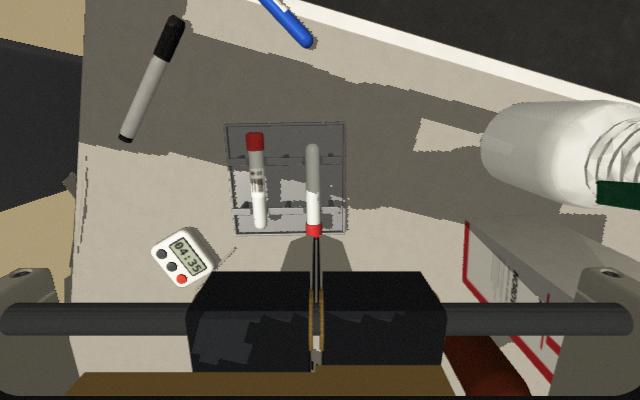

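The picture shows tube A untouched. The fingertips appear at (313,238), about 12 mm behind the reported TCP rather than 17 mm ahead. I'll check height consistency before going lower.

```bash
python3 - <<'E'
from h import *
k=dict(cx=315.81568,cy=200.41,f=200/np.tan(np.radians(65.8489127/2)))
w=cam("wrist"); a=dict(T=np.load("w1.npy"),**k); b=dict(T=np.load("w2.npy"),**k)
def red(im,z):
    h=cv2.cvtColor(im,cv2.COLOR_BGR2HSV); m=(((h[...,0]<8)|(h[...,0]>172))&(h[...,1]>130)&(h[...,2]>50)).astype(np.uint8)
    n,l,st,ce=cv2.connectedComponentsWithStats(m)
    return [ce[i] for i in range(1,n) if st[i,4]>15 and np.linalg.norm(ce[i]-z)<14]
s=cam("side"); sc=cam("scene")
A=np.array([.560,.0205,.036]);B=np.array([.475,.102,.036])
for P in (A,B):
    o=[]
    for n,c,im in (("w",w,w["image"]),("a",a,cv2.imread("pics/w1.png")),("b",b,cv2.imread("pics/w2.png")),("s",s,s["image"]),("sc",sc,sc["image"])):
        r=red(im,proj(c,P)); print(n,proj(c,P).round(1),np.round(r,1).tolist())
        if len(r): o.append((n,c,*r[0]))
    wr=[x[1:] for x in o if x[0] in "wab"]; fx=[x[1:] for x in o if x[0] in("s","sc")]
    for q in (wr,fx,wr+fx):
        if len(q)>1: x,e=tri(*q); print(x.round(4),np.round(e,4))
E
```

```text
w [315.1 232. ] [[315.1, 231.0]]
a [145.1 164. ] [[145.2, 163.6]]
b [268.6 164. ] [[268.2, 163.8]]
s [313.7 255.5] [[312.7, 254.4]]
sc [292.7 178.4] [[292.7, 178.8]]
[0.5601 0.0211 0.0344] [0.0003 0.0003 0.0001]
[0.5607 0.0186 0.0367] [0.0017 0.0017]
[0.5605 0.0203 0.0363] [0.0016 0.0003 0.0006 0.0026 0.0016]
w [255.9 141.7] [[255.8, 141.6]]
a [102.9 215.8] [[101.5, 216.1]]
b [220.4 215.7] [[219.7, 215.7]]
s [353.3 280.3] [[352.8, 281.0]]
sc [258.9 175.1] [[258.6, 175.2]]
[0.4755 0.1025 0.0383] [0.0003 0.0001 0.0003]
[0.4752 0.1031 0.0347] [0.0008 0.0008]
[0.4749 0.1031 0.0356] [0.0011 0.0012 0.0001 0.0012 0.0009]
```

The cameras agree with the tool pose, so the fingers end about 29 mm short of the stated tip. I go lower by that much, watching the force.

servo_tool(
  plan="0.001 -0.001 0 0;0.001 -0.001 0.03 0;0.001 -0.001 0.06 0;0.001 -0.001 0.09 0;0.001 -0.001 0.12 0;0.001 -0.001 0.14 0;0.001 -0.001 0.155 0;0.001 -0.001 0.162 0;0.001 -0.001 0.162 0;0.001 -0.001 0.162 0",
  grip=0.14,
)

```text
t: 9.15
tool_pos: [0.5454, 0.073, 0.02]
orientation: [-1.913, -2.491, 0.001]
force: [-0.6, -0.6, -0.4]
opening: 0.0399
gripper_force: 0.0
```

servo_tool(
  plan="0 0 0.004 0;0 0 0.008 0;0 0 0.01 0;0 0 0.01 0;0 0 0.01 0",
)

```text
t: 9.57
tool_pos: [0.5458, 0.073, 0.0103]
orientation: [1.914, 2.491, 0.0]
force: [0.0, 0.4, 0.9]
opening: 0.0402
gripper_force: 0.0
```

servo_tool(
  plan="0 0 0 0;0 0 0 0;0 0 0 0;0 0 0 0;0 0 0 0;0 0 0 0",
  grip=1,
  grip_force=6,
)

```text
t: 10.07
tool_pos: [0.5456, 0.0729, 0.0102]
orientation: [-1.914, -2.491, 0.0]
force: [-1.7, -0.2, 1.5]
opening: 0.015
gripper_force: 6.0
```

servo_tool(
  plan="0 0 -0.015 0;0 0 -0.045 0;0 0 -0.075 0;0 0 -0.105 0;0 0 -0.135 0;0 0 -0.16 0;-0.01 -0.004 -0.17 0;-0.035 -0.015 -0.17 -6;-0.065 -0.028 -0.17 -12;-0.095 -0.041 -0.17 -18;-0.125 -0.054 -0.17 -24;-0.15 -0.065 -0.17 -30",
)

```text
t: 11.07
tool_pos: [0.5204, -0.0912, 0.1789]
orientation: [-1.196, -2.904, 0.001]
force: [0.3, 0.7, -0.3]
opening: 0.0154
gripper_force: 6.0
```

```bash
python3 - <<'E'
from h import *
s=status.read_state(); print(s["opening"],s["gripper_force"],s["t"])
T=tool(); print(T.round(4)); tgt=np.array([.5086,-.1807,.142]); print((T[:3,:3].T@(tgt-T[:3,3])).round(4),"yaw",np.degrees(np.arctan2(T[1,0],T[0,0])))
E
```

```text
0.01536774546644394 5.980543792247772 11.0667
[[-7.098e-01  7.044e-01 -1.300e-03  5.204e-01]
 [ 7.044e-01  7.098e-01 -3.000e-04 -9.120e-02]
 [ 7.000e-04 -1.100e-03 -1.000e+00  1.789e-01]
 [ 0.000e+00  0.000e+00  0.000e+00  1.000e+00]]
[-0.0547 -0.0718  0.037 ] yaw 135.2159191139814
```

servo_tool(
  plan="-0.012 -0.016 0 -6;-0.025 -0.033 0 -12;-0.038 -0.05 0 -18;-0.048 -0.064 0 -24;-0.053 -0.071 0.01 -24.8;-0.054 -0.072 0.025 -24.8;-0.054 -0.072 0.037 -24.8;-0.054 -0.072 0.037 -24.8;-0.054 -0.072 0.037 -24.8",
)

```text
t: 11.82
tool_pos: [0.5076, -0.1774, 0.1415]
orientation: [-0.552, -3.09, -0.001]
force: [-0.4, -0.1, 0.2]
opening: 0.0157
gripper_force: 6.0
```

```bash
cat > go.py <<'E'
import sys
from h import *
# usage: x y z yaw(deg) -> shift in tool axes, turn
a=list(map(float,sys.argv[1:])); Ts=[tool()]
for _ in range(0): pass
T=Ts[0]; y=np.degrees(np.arctan2(T[1,0],T[0,0]))
print(T[:3,3].round(4),"yaw",y.round(1),"shift",(T[:3,:3].T@(np.array(a[:3])-T[:3,3])).round(4),"turn",round((y-a[3]+180)%360-180,1))
E
python3 go.py .5748 -.2052 .115 159.7
python3 - <<'E'
from h import *
c=cam("side"); p=proj(c,[.56,-.2,.13]).astype(int); cv2.imwrite("pics/s2.png",cv2.resize(c["image"][p[1]-70:p[1]+50,p[0]-80:p[0]+80],None,fx=5,fy=5,interpolation=cv2.INTER_CUBIC)); print(p)
E
```

```text
[ 0.5076 -0.1774  0.1415] yaw 159.7 shift [-0.0728 -0.0028  0.0263] turn 0.0
[318 174]
```

View pics/s2.png

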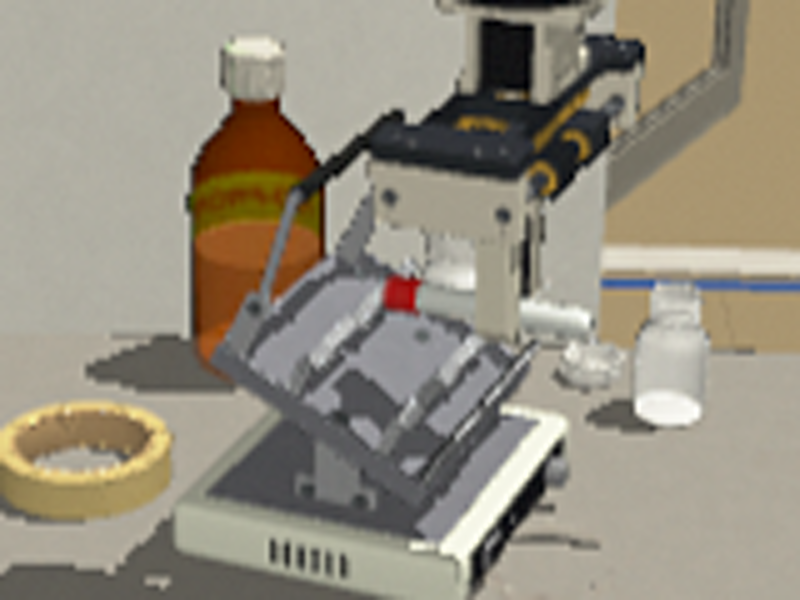

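The crop shows the tube held level with its cap toward the upper end at (400,293). The gripper body is just ahead of the rod at (390,120). I move forward above the groove, then lower.

servo_tool(
  plan="-0.012 -0.001 0.004 0;-0.028 -0.001 0.01 0;-0.044 -0.002 0.016 0;-0.058 -0.003 0.021 0;-0.068 -0.003 0.025 0;-0.073 -0.003 0.026 0;-0.073 -0.003 0.026 0;-0.073 -0.003 0.026 0",
)

```text
t: 12.53
tool_pos: [0.5771, -0.2059, 0.1185]
orientation: [0.551, 3.091, -0.001]
force: [-0.8, -0.7, 1.0]
opening: 0.0153
gripper_force: 6.0
```

servo_tool(
  plan="0 0 0.004 0;0 0 0.008 0;0 0 0.012 0;0 0 0.016 0;0 0 0.018 0;0 0 0.018 0;0 0 0.018 0",
  grip_force=4,
)

```text
t: 13.12
tool_pos: [0.5759, -0.2058, 0.0987]
orientation: [-0.552, -3.092, -0.0]
force: [-0.4, -0.1, 0.1]
opening: 0.0153
gripper_force: 4.0
```

```bash
cat > caps.py <<'E'
from h import *
c=cam("side"); sc=cam("scene")
def red(c,z,r):
    h=cv2.cvtColor(c["image"],cv2.COLOR_BGR2HSV); m=(((h[...,0]<8)|(h[...,0]>172))&(h[...,1]>130)&(h[...,2]>50)).astype(np.uint8)
    n,l,st,ce=cv2.connectedComponentsWithStats(m)
    return [(ce[i].round(1).tolist(),int(st[i,4])) for i in range(1,n) if st[i,4]>6 and np.linalg.norm(ce[i]-z)<r]
g1=np.array([.560,-.2575,.1125]);th=np.radians(-20.3); ex=np.array([np.cos(th),np.sin(th),0]);ey=np.array([-ex[1],ex[0],0]);s=.48
X=ex*np.cos(s)+np.array([0,0,np.sin(s)]);Z=-ex*np.sin(s)+np.array([0,0,np.cos(s)])
if __name__=="__main__":
  for k in (0,1,2):
    P=g1+(k-1)*.055*ey+.045*X
    a=red(c,proj(c,P),14); b=red(sc,proj(sc,P),10); print("groove",k,"expect",proj(c,P).round(1),proj(sc,P).round(1),a,b)
    if len(a) and len(b):
        x,e=tri((c,*a[0][0]),(sc,*b[0][0])); d=x-g1; print("   cap x' y' z'",np.round([d@X,d@ey,d@Z],4),np.round(e,4))
E
python3 caps.py
```

```text
groove 0 expect [313.7 154. ] [363.7 225.7] [] []
groove 1 expect [305.6 161.3] [357.4 210.6] [] []
groove 2 expect [296.9 169.2] [351.3 196.4] [([292.1, 170.4], 38)] []
```

servo_tool(
  plan="0 0 0.003 0;0 0 0.006 0;0 0 0.009 0;0 0 0.011 0;0 0 0.011 0;0 0 0.011 0",
)

```text
t: 13.72
tool_pos: [0.5759, -0.2058, 0.0877]
orientation: [-0.552, -3.092, -0.0]
force: [0.6, 0.9, 0.7]
opening: 0.0151
gripper_force: 4.0
```

```bash
cat > sidecap.py <<'E'
from caps import *
import sys
k=int(sys.argv[1]); P=g1+(k-1)*.055*ey; t=status.read_state(); print(t["tool_pos"].round(4),t["force"].round(1),t["opening"].round(4),t["t"])
for q,n in red(c,proj(c,P+.045*X),20):
    o,d=ray(c,*q); x=o+d*(((P-o)@ey)/(d@ey))-P; print(q,n,"cap x' z'",np.round([x@X,x@Z],4))
# white tube body: bright low-sat pixels near the groove line
h=cv2.cvtColor(c["image"],cv2.COLOR_BGR2HSV)
E
python3 sidecap.py 2
```

```text
Traceback (most recent call last):
  File "sidecap.py", line 3, in <module>
    k=int(sys.argv[1]); P=g1+(k-1)*.055*ey; t=status.read_state(); print(t["tool_pos"].round(4),t["force"].round(1),t["opening"].round(4),t["t"])
                                                                                                                    ^^^^^^^^^^^^^^^^^^
AttributeError: 'float' object has no attribute 'round'
```

```bash
sed -i 's/,t\["opening"\].round(4),t\["t"\])/,t["opening"],t["t"])/' sidecap.py; python3 sidecap.py 2
```

```text
[ 0.5762 -0.206   0.0882] [-0.5 -0.7 -1.1] 0.01551448238577292 13.9167
[293.4, 168.8] 37 cap x' z' [ 0.0534 -0.0053]
```

servo_tool(
  plan="0 0 0.002 0;0 0 0.002 0;0.002 0 0.003 0;0.004 0 0.004 0;0.006 0 0.005 0;0.0075 0 0.0058 0;0.0075 0 0.0058 0",
)

```text
t: 14.5
tool_pos: [0.5698, -0.2036, 0.0829]
orientation: [0.552, 3.091, -0.001]
force: [2.9, -1.0, 0.5]
opening: 0.0153
gripper_force: 4.2
```

```bash
python3 sidecap.py 2
```

```text
[ 0.5698 -0.2036  0.0829] [ 3.3 -1.4  1.8] 0.01577890257702382 14.6
[296.0, 170.7] 31 cap x' z' [ 0.045  -0.0055]
```

servo_tool(
  plan="0 0 0 0;0 0 0 0;0 0 0 0;0 0 0 0",
  grip=0.4,
)

```text
t: 14.93
tool_pos: [0.5693, -0.2038, 0.0825]
orientation: [0.553, 3.092, -0.001]
force: [1.7, -3.0, 1.3]
opening: 0.0276
gripper_force: 1.8
```

```bash
python3 sidecap.py 2
```

```text
[ 0.5693 -0.2036  0.0825] [ 2.9 -4.4  2. ] 0.02744089251301761 15.0333
[296.1, 170.9] 31 cap x' z' [ 0.0445 -0.0058]
```

servo_tool(
  plan="0 0 0 0;0 0 0 0;0 0 0 0",
  grip=0.5,
)

```text
t: 15.28
tool_pos: [0.5697, -0.2025, 0.0825]
orientation: [0.552, 3.092, 0.002]
force: [4.7, 1.8, 2.1]
opening: 0.0233
gripper_force: 2.3
```

servo_tool(
  plan="0 0 -0.006 0;0.001 0 -0.014 0;0.006 0 -0.024 0;0.016 0 -0.034 0;0.03 0 -0.045 0;0.045 0 -0.06 0;0.06 0 -0.075 0;0.065 0 -0.09 0;0.065 0 -0.09 0",
)

```text
t: 16.03
tool_pos: [0.5085, -0.181, 0.1765]
orientation: [0.552, 3.088, -0.002]
force: [-0.3, -0.0, 0.4]
opening: 0.0232
gripper_force: 0.0
```

```bash
python3 sidecap.py 2; python3 - <<'E'
from caps import *
w=cam("wrist"); cv2.imwrite("pics/w4.png",w["image"]); np.save("w4.npy",w["T"])
P=g1+.055*ey
print(red(w,proj(w,P+.045*X),40),proj(w,P+.045*X).round(1),proj(w,P-.054*X).round(1))
for q,n in red(w,proj(w,P+.045*X),40):
    o,d=ray(w,*q); x=o+d*(((P-o)@Z)/(d@Z))-g1; print("cap on z'=0: x' y'",np.round([x@X,x@ey],4))
E
```

```text
[ 0.5084 -0.181   0.1732] [ 0.3 -0.3 -0.5] 0.023244809240674843 16.1333
[296.1, 169.9] 42 cap x' z' [ 0.0458 -0.0033]
[([316.9, 347.5], 463)] [316.7 349. ] [316.6 232.2]
cap on z'=0: x' y' [0.0438 0.0552]
```

```bash
python3 go.py .489 .0503 .12 104.9
```

```text
[ 0.5077 -0.1806  0.1711] yaw 159.7 shift [0.0974 0.2101 0.0513] turn 54.8
```

servo_tool(
  plan="0.006 0.012 0 3;0.016 0.034 0 10;0.026 0.056 0 17;0.036 0.078 0 24;0.046 0.1 0 31;0.056 0.122 0 38;0.066 0.144 0 45;0.076 0.166 0 51;0.086 0.188 0.01 54.8;0.097 0.21 0.03 54.8;0.097 0.21 0.05 54.8;0.097 0.21 0.05 54.8",
  grip=0.14,
)

```text
t: 17.28
tool_pos: [0.4864, 0.051, 0.117]
orientation: [-1.907, -2.488, 0.008]
force: [-1.4, 0.3, -1.0]
opening: 0.0399
gripper_force: 0.0
```

```bash
python3 tubes.py; python3 go.py .489 .0503 .0105 104.9; python3 - <<'E'
from h import *
im=cv2.imread("pics/tray.png"); g=cv2.cvtColor(im,cv2.COLOR_BGR2GRAY)
w=cam("wrist")
# tube sides: gradient along a row across the body at three points of the expected axis
for s in (-.02,.0,.015,.03):
    P=np.array([.489,.0503,.033])+s*np.array([-.259,.966,0]); u,v=proj(w,P).astype(int); r=g[v,u-25:u+25].astype(int); print((u,v),r.tolist())
E
```

```text
[[-0.2592, 0.9658, -0.0066, 0.4874], [0.9658, 0.2592, -0.0002, 0.0502], [0.0015, -0.0065, -1.0, 0.1191], [0.0, 0.0, 0.0, 1.0]]
red [309, 133, 21, 23, 474] [319.  144.1] [0.4744 0.1018 0.036 ] tool [0.053  0.0014 0.0832] [22. 20.] 90.0
red [554, 242, 18, 61, 529] [562.9 272.3] [0.7244 0.0469 0.036 ] tool [-0.0648  0.2285  0.0816] [ 9. 61.] 8.7
[0.4874 0.0502 0.1191] yaw 105.0 shift [-0.0005  0.0023  0.1086] turn 0.1
(np.int64(318), np.int64(223)) [176, 179, 143, 82, 62, 65, 61, 60, 48, 81, 93, 92, 92, 97, 102, 104, 96, 90, 89, 189, 168, 136, 145, 152, 154, 163, 159, 164, 162, 161, 157, 154, 149, 144, 129, 112, 92, 94, 95, 91, 92, 90, 94, 89, 93, 91, 94, 92, 92, 92]
(np.int64(318), np.int64(202)) [181, 181, 179, 183, 182, 178, 182, 178, 180, 182, 181, 181, 178, 181, 179, 178, 179, 180, 138, 118, 115, 95, 123, 148, 90, 83, 130, 148, 115, 100, 85, 80, 78, 92, 121, 135, 110, 92, 91, 93, 91, 91, 91, 93, 95, 94, 91, 91, 93, 94]
(np.int64(318), np.int64(186)) [95, 97, 94, 92, 98, 94, 96, 96, 94, 95, 96, 94, 94, 94, 96, 98, 96, 102, 133, 158, 143, 140, 144, 139, 146, 178, 191, 188, 168, 125, 127, 161, 162, 155, 155, 145, 110, 93, 95, 96, 93, 94, 92, 93, 95, 92, 92, 92, 90, 94]
(np.int64(318), np.int64(169)) [95, 94, 99, 95, 97, 96, 96, 95, 97, 90, 93, 95, 97, 91, 85, 79, 78, 84, 112, 132, 141, 144, 153, 159, 163, 164, 167, 164, 164, 158, 157, 156, 147, 139, 128, 108, 84, 77, 76, 81, 91, 96, 93, 97, 97, 94, 96, 96, 93, 93]
```

servo_tool(
  plan="-0.001 0.002 0.03 0;-0.001 0.002 0.06 0;-0.001 0.002 0.085 0;-0.001 0.002 0.1 0;-0.001 0.002 0.108 0;-0.001 0.002 0.108 0;-0.001 0.002 0.108 0",
)

```text
t: 17.97
tool_pos: [0.493, 0.0488, 0.0154]
orientation: [1.914, 2.49, 0.001]
force: [0.4, 0.1, -0.5]
opening: 0.0401
gripper_force: 0.0
```

servo_tool(
  plan="0 0 0 0;0 0 0 0;0 0 0 0;0 0 0 0;0 0 0 0;0 0 0 0",
  grip=1,
  grip_force=6,
)

```text
t: 18.47
tool_pos: [0.4902, 0.0487, 0.0143]
orientation: [-1.912, -2.49, 0.005]
force: [-9.0, -3.5, 7.8]
opening: 0.0151
gripper_force: 6.0
```

```bash
python3 go.py .4885 -.2295 .145 -20.3
```

```text
[0.4902 0.0487 0.0143] yaw 105.0 shift [-0.2684 -0.074  -0.1303] turn 125.3
```

servo_tool(
  plan="0 0 -0.012 0;0 0 -0.04 0;0 0 -0.07 0;0 0 -0.1 0;0 0 -0.13 0;-0.005 0 -0.155 3;-0.02 -0.005 -0.165 10;-0.04 -0.01 -0.165 17;-0.06 -0.016 -0.165 24;-0.08 -0.022 -0.165 31;-0.1 -0.027 -0.165 38;-0.12 -0.033 -0.165 45",
)

```text
t: 19.47
tool_pos: [0.4916, -0.076, 0.1806]
orientation: [2.725, 1.561, 0.002]
force: [0.2, 0.1, -0.4]
opening: 0.0154
gripper_force: 6.0
```

```bash
python3 go.py .4897 -.2315 .145 -20.3; python3 -c "
from h import *
s=status.read_state();print(s['opening'],s['gripper_force'],s['force'])"
```

```text
[ 0.4916 -0.076   0.1806] yaw 59.6 shift [-0.1351  0.077   0.0357] turn 79.9
0.015389770182756059 5.981882214546204 [ 0.20079061  0.12302329 -0.42673031]
```

servo_tool(
  plan="-0.01 0.006 0 7;-0.022 0.013 0 14;-0.034 0.02 0 21;-0.047 0.027 0 28;-0.06 0.034 0 35;-0.073 0.041 0 42;-0.086 0.049 0 49;-0.099 0.056 0 56;-0.112 0.063 0 63;-0.124 0.07 0 70;-0.133 0.076 0.01 77;-0.135 0.077 0.025 79.9",
)

```text
t: 20.47
tool_pos: [0.4918, -0.233, 0.1572]
orientation: [3.089, -0.557, 0.008]
force: [-0.2, -0.2, -0.7]
opening: 0.0155
gripper_force: 6.0
```

servo_tool(
  plan="0 0 0.005 0;0 0 0.011 0;0 0 0.011 0;0 0 0.011 0",
)

```text
t: 20.8
tool_pos: [0.4903, -0.2301, 0.1437]
orientation: [-3.095, 0.541, -0.0]
force: [0.6, 0.1, -0.3]
opening: 0.0158
gripper_force: 6.0
```

```bash
python3 go.py .5546 -.2555 .121 -20.3; python3 - <<'E'
from caps import *
t=tool(); P=t[:3,3]+.054*t[:3,0]+np.array([0,0,.02])
a=red(c,proj(c,P),25);b=red(sc,proj(sc,P),15); print(proj(c,P),a,proj(sc,P),b)
if a:
    o,d=ray(c,*a[0][0]); q=o+d*(((P-o)@t[:3,1])/(d@t[:3,1])); print("cap in tool",(t[:3,:3].T@(q-t[:3,3])).round(4))
# bar rod position: dark px in w4 (rod pushed?)
E
```

```text
[ 0.4903 -0.2301  0.1437] yaw -19.8 shift [0.0691 0.0021 0.0227] turn 0.5
[326.49617558 154.44289501] [([325.3, 155.0], 37)] [337.18222778 207.91319985] []
cap in tool [ 0.0573  0.     -0.0179]
```

servo_tool(
  plan="0.012 0.001 0.004 0.5;0.027 0.001 0.009 0.5;0.042 0.002 0.014 0.5;0.056 0.002 0.019 0.5;0.065 0.002 0.022 0.5;0.069 0.002 0.0227 0.5;0.069 0.002 0.0227 0.5;0.069 0.002 0.0227 0.5",
)

```text
t: 21.57
tool_pos: [0.5544, -0.2558, 0.1211]
orientation: [3.092, -0.557, 0.0]
force: [-0.1, 0.7, 0.1]
opening: 0.0154
gripper_force: 6.0
```

servo_tool(
  plan="0 0 0.004 0;0 0 0.008 0;0 0 0.012 0;0 0 0.016 0;0 0 0.02 0;0 0 0.024 0;0 0 0.028 0;0 0 0.03 0;0 0 0.03 0;0 0 0.03 0",
  grip_force=4,
)

```text
t: 22.4
tool_pos: [0.5542, -0.2559, 0.0904]
orientation: [-3.092, 0.558, 0.001]
force: [0.6, -0.6, -0.3]
opening: 0.0152
gripper_force: 4.0
```

```bash
python3 sidecap.py 1
```

```text
[ 0.5544 -0.2561  0.0908] [-0.2  0.6 -0.8] 0.015396801646741606 22.5
[303.4, 161.4] 41 cap x' z' [ 0.05   -0.0043]
[296.1, 170.1] 45 cap x' z' [ 0.0558 -0.0409]
```

servo_tool(
  plan="0 0 0.002 0;0 0 0.002 0;-0.002 0 0.003 0;-0.004 0 0.004 0;-0.006 0 0.005 0;-0.0075 0 0.0058 0;-0.0075 0 0.0058 0",
)

```text
t: 23.08
tool_pos: [0.5491, -0.2542, 0.0863]
orientation: [3.09, -0.558, 0.008]
force: [6.4, -2.3, 2.5]
opening: 0.0154
gripper_force: 6.2
```

```bash
python3 sidecap.py 1
```

```text
[ 0.5491 -0.2542  0.0863] [ 6.8 -1.9  3.5] 0.015524782057811909 23.1833
[304.9, 162.2] 37 cap x' z' [ 0.0454 -0.0036]
[296.0, 170.2] 44 cap x' z' [ 0.0559 -0.0414]
```

At the stop (cap x' is 45 mm). I release with a small opening and back out.

servo_tool(
  plan="0 0 0 0;0 0 0 0;0 0 0 0;0 0 0 0",
  grip=0.48,
)

```text
t: 23.52
tool_pos: [0.5491, -0.254, 0.0863]
orientation: [3.091, -0.558, 0.007]
force: [7.3, -2.0, 3.7]
opening: 0.024
gripper_force: 3.6
```

servo_tool(
  plan="0 0 -0.006 0;-0.001 0 -0.014 0;-0.006 0 -0.024 0;-0.016 0 -0.034 0;-0.03 0 -0.045 0;-0.04 0 -0.07 0;-0.05 0 -0.11 0;-0.05 0 -0.15 0;-0.05 0 -0.19 0;-0.05 0 -0.23 0;-0.05 0 -0.235 0;-0.05 0 -0.235 0",
)

```text
t: 24.52
tool_pos: [0.5014, -0.2365, 0.3249]
orientation: [3.089, -0.558, 0.011]
force: [-0.2, -0.6, -0.2]
opening: 0.024
gripper_force: 0.0
```

```bash
python3 - <<'E'
from caps import *
w=cam("wrist"); cv2.imwrite("pics/w5.png",w["image"]); np.save("w5.npy",w["T"]); print(tool().round(3).tolist(), status.read_state()["t"])
im=w["image"]
for k in (1,2):
    P=g1+(k-1)*.055*ey
    for nm,xx in (("cap",.045),):
        for q,n in red(w,proj(w,P+xx*X),20):
            o,d=ray(w,*q); x=o+d*(((P-o)@Z)/(d@Z))-g1; print(k,q,n,"x' y'",np.round([x@X,x@ey],4))
    for q,n in red(c,proj(c,P+.045*X),9)[:1]:
        for q2,n2 in red(w,proj(w,P+.045*X),20)[:1]:
            x,e=tri((c,*q),(w,*q2)); d=x-g1; print("tri x'y'z'",np.round([d@X,d@ey,d@Z],4),np.round(e,4))
    # brightness along the axis to find bottom end
    g=cv2.cvtColor(im,cv2.COLOR_BGR2GRAY)
    print([(int(1000*t),int(g[tuple(proj(w,P+t*X).round().astype(int)[::-1])])) for t in np.arange(-.066,.062,.006)])
g=cv2.cvtColor(im,cv2.COLOR_BGR2GRAY); n,l,st,ce=cv2.connectedComponentsWithStats((g<45).astype(np.uint8))
for i in range(1,n):
    if st[i,4]>250 and st[i,1]<260 and st[i,2]>80:
        for z in (.205,.215): x=plane(w,*ce[i],z)-g1; print("dark",st[i],ce[i].round(1),z,"ex,ey",np.round([x@ex,x@ey],4))
E
```

```text
[[0.937, -0.35, -0.003, 0.5], [-0.35, -0.937, 0.001, -0.235], [-0.003, -0.0, -1.0, 0.318], [0.0, 0.0, 0.0, 1.0]] 24.6667
1 [315.5, 90.9] 140 x' y' [0.0382 0.0001]
tri x'y'z' [ 0.0419  0.0016 -0.0003] [0.0038 0.0038]
[(-66, 66), (-60, 245), (-54, 183), (-48, 229), (-42, 231), (-36, 232), (-30, 232), (-24, 232), (-18, 247), (-12, 182), (-6, 171), (0, 176), (5, 239), (11, 248), (17, 235), (23, 129), (29, 126), (35, 46), (41, 49), (47, 33), (53, 19), (59, 63)]
2 [266.4, 91.6] 130 x' y' [0.0376 0.0552]
tri x'y'z' [0.0417 0.0565 0.0002] [0.0039 0.0039]
[(-66, 58), (-60, 243), (-54, 216), (-48, 233), (-42, 232), (-36, 232), (-30, 233), (-24, 233), (-18, 233), (-12, 235), (-6, 233), (0, 235), (5, 235), (11, 236), (17, 128), (23, 130), (29, 131), (35, 49), (41, 51), (47, 15), (53, 19), (59, 62)]
dark [  0   0 103  36 315] [53.8 15.5] 0.205 ex,ey [0.0904 0.2189]
dark [  0   0 103  36 315] [53.8 15.5] 0.215 ex,ey [0.0878 0.2114]
dark [464  13 176  46 818] [563.1  34.2] 0.205 ex,ey [ 0.0746 -0.2107]
dark [464  13 176  46 818] [563.1  34.2] 0.215 ex,ey [ 0.0725 -0.2035]
dark [ 239   70  153   25 1954] [312.9  80.8] 0.205 ex,ey [0.0383 0.0024]
dark [ 239   70  153   25 1954] [312.9  80.8] 0.215 ex,ey [0.0375 0.0023]
dark [    0   168   273   204 16736] [159.1 305.2] 0.205 ex,ey [-0.191   0.1724]
dark [    0   168   273   204 16736] [159.1 305.2] 0.215 ex,ey [-0.184   0.1665]
dark [ 265  238  103   75 1803] [316.8 291.6] 0.205 ex,ey [-0.1747 -0.0004]
dark [ 265  238  103   75 1803] [316.8 291.6] 0.215 ex,ey [-0.1682 -0.0004]
```

Both tubes are seated: caps at x' about 42 mm (partly hidden by the rod), z' about 0, y' 0 and 55 mm, white bodies reaching the stop. Now I close the fingers, go behind the bar and push it over.

servo_tool(
  plan="0.02 0 0 0;0.05 0 0 0;0.08 0 0 0;0.11 0 0 0;0.127 0 0 0;0.129 0 0.01 0;0.129 0 0.04 0;0.129 0 0.07 0;0.129 0 0.1 0;0.129 0 0.125 0;0.129 0 0.135 0;0.129 0 0.135 0",
  grip=1,
  grip_force=10,
)

```text
t: 25.67
tool_pos: [0.6179, -0.2792, 0.179]
orientation: [-3.089, 0.558, 0.014]
force: [0.8, -0.5, -0.6]
opening: 0.0003
gripper_force: 0.0
```

```bash
python3 go.py .621 -.280 .183 -20.3
```

```text
[ 0.6179 -0.2792  0.179 ] yaw -20.5 shift [ 0.0031 -0.0003 -0.0041] turn -0.2
```

servo_tool(
  plan="-0.008 0 0 0;-0.016 0 0 0;-0.024 0 0.001 0;-0.032 0 0.003 0;-0.04 0 0.008 0;-0.047 0 0.013 0;-0.053 0 0.019 0;-0.053 0 0.019 0;-0.053 0 0.019 0",
)

```text
t: 26.42
tool_pos: [0.572, -0.2627, 0.1674]
orientation: [3.091, -0.558, 0.003]
force: [0.7, -1.0, -0.1]
opening: 0.0004
gripper_force: 0.3
```

```bash
python3 go.py .621 -.280 .183 -20.3; cat > bar.py <<'E'
from caps import *
# bar hinge and side arm angle: sleeve left end in the side view (dark, above platform)
H=g1+.064*X+.0143*Z
for a in np.arange(-.1,2.0,.1):
    r=H+.062*(-np.cos(a)*X+np.sin(a)*Z); v=[]
    for cc in (c,sc):
        g=cv2.cvtColor(cc["image"],cv2.COLOR_BGR2GRAY)
        for y in (-.06,-.04,-.02,.02,.04,.06):
            u,w=proj(cc,r+y*ey).round().astype(int); v.append(int(g[w-1:w+2,u-1:u+2].mean()))
    print(round(a,1),v,np.median(v))
E
python3 bar.py
```

```text
[ 0.572  -0.2627  0.1674] yaw -20.5 shift [ 0.052  -0.0009 -0.0155] turn -0.2
-0.1 [213, 157, 92, 195, 148, 203, 119, 117, 87, 110, 157, 88] 133.5
0.0 [212, 196, 113, 207, 154, 147, 119, 117, 148, 87, 210, 76] 147.5
0.1 [199, 212, 172, 171, 190, 150, 119, 116, 170, 69, 205, 78] 170.5
0.2 [178, 193, 194, 138, 228, 148, 118, 78, 151, 82, 169, 78] 149.5
0.3 [178, 170, 195, 104, 196, 186, 118, 70, 132, 137, 94, 78] 134.5
0.4 [195, 176, 178, 109, 125, 225, 117, 87, 120, 180, 76, 78] 122.5
0.5 [241, 200, 166, 152, 107, 137, 117, 126, 118, 217, 78, 78] 131.5
0.6 [232, 234, 166, 154, 142, 104, 110, 178, 118, 196, 78, 78] 148.0
0.7 [179, 229, 201, 172, 152, 144, 104, 177, 118, 129, 78, 78] 148.0
0.8 [109, 188, 239, 176, 175, 93, 73, 187, 116, 90, 78, 77] 112.5
0.9 [64, 138, 188, 170, 169, 117, 71, 139, 84, 67, 67, 66] 100.5
1.0 [39, 67, 61, 64, 58, 56, 55, 52, 56, 48, 47, 43] 55.5
1.1 [110, 107, 55, 89, 77, 69, 47, 43, 76, 42, 37, 41] 62.0
1.2 [179, 162, 157, 158, 113, 117, 104, 79, 98, 72, 68, 40] 108.5
1.3 [178, 177, 153, 158, 135, 160, 127, 91, 95, 81, 60, 45] 131.0
1.4 [177, 151, 129, 156, 170, 176, 99, 97, 42, 66, 58, 44] 114.0
1.5 [176, 121, 135, 163, 175, 175, 65, 102, 42, 48, 43, 42] 111.5
1.6 [134, 130, 150, 177, 176, 94, 75, 108, 56, 44, 44, 45] 101.0
1.7 [129, 150, 156, 176, 137, 77, 66, 111, 59, 40, 42, 52] 94.0
1.8 [134, 153, 134, 177, 66, 80, 66, 110, 46, 36, 41, 47] 73.0
1.9 [161, 146, 152, 173, 51, 87, 76, 107, 46, 36, 38, 55] 81.5
```

servo_tool(
  plan="0.008 0 0 0;0.008 0 -0.015 0;0.008 0 -0.035 0;0 0 -0.035 0;-0.012 0 -0.035 0;-0.019 0 -0.035 0;-0.019 0 -0.025 0;-0.019 0 -0.01 0;-0.019 0 0.005 0;-0.019 0 0.018 0;-0.019 0 0.03 0;-0.019 0 0.034 0",
)

```text
t: 27.52
tool_pos: [0.5529, -0.2552, 0.1287]
orientation: [-3.091, 0.558, 0.005]
force: [0.4, -0.0, 0.2]
opening: 0.0008
gripper_force: 0.5
```

servo_tool(
  plan="0 0 0.004 0;0 0 0.008 0;0 0 0.01 0;0 0 0.01 0;0 0 0.01 0",
)

```text
t: 27.93
tool_pos: [0.5541, -0.2559, 0.1222]
orientation: [3.091, -0.558, 0.001]
force: [0.1, -0.2, 0.5]
opening: 0.0003
gripper_force: 0.0
```

```bash
python3 go.py .554 -.2555 .119 -20.3; python3 bar.py | head -13
```

```text
[ 0.5541 -0.2559  0.1222] yaw -20.5 shift [-0.0002 -0.0004  0.0032] turn -0.2
-0.1 [69, 126, 85, 52, 27, 119, 89, 46, 67, 46, 72, 81] 70.5
0.0 [48, 80, 120, 38, 27, 58, 53, 41, 92, 47, 85, 64] 55.5
0.1 [68, 49, 133, 32, 35, 31, 43, 44, 99, 56, 92, 47] 48.0
0.2 [166, 69, 112, 36, 43, 34, 55, 44, 98, 58, 76, 45] 56.5
0.3 [180, 138, 123, 98, 77, 114, 47, 47, 93, 81, 86, 44] 89.5
0.4 [195, 184, 139, 156, 113, 143, 43, 67, 63, 87, 64, 45] 100.0
0.5 [240, 201, 141, 159, 141, 102, 43, 88, 44, 79, 50, 45] 95.0
0.6 [232, 234, 143, 156, 156, 97, 44, 100, 45, 78, 44, 55] 98.5
0.7 [179, 230, 154, 156, 149, 106, 62, 95, 53, 68, 45, 49] 100.5
0.8 [109, 183, 155, 156, 143, 86, 75, 63, 55, 59, 44, 48] 80.5
0.9 [71, 136, 127, 156, 150, 120, 85, 48, 48, 42, 42, 81] 83.0
1.0 [87, 133, 128, 153, 159, 154, 105, 51, 46, 43, 50, 116] 110.5
1.1 [89, 95, 139, 157, 161, 121, 107, 53, 45, 39, 77, 109] 101.0
```

servo_tool(
  plan="0 0 0.002 0;0 0 0.003 0;0 0 0.004 0;0 0 0.004 0;0 0 0.004 0",
)

```text
t: 28.45
tool_pos: [0.5538, -0.2558, 0.1178]
orientation: [-3.092, 0.558, 0.0]
force: [1.9, -0.8, 0.8]
opening: 0.0004
gripper_force: 0.3
```

servo_tool(
  plan="0 0 0.001 0;0 0 0.002 0;0 0 0.002 0;0 0 0.002 0",
)

```text
t: 28.78
tool_pos: [0.5541, -0.2559, 0.1165]
orientation: [3.091, -0.558, 0.001]
force: [0.1, 0.4, 4.7]
opening: 0.0008
gripper_force: 2.6
```

servo_tool(
  plan="0 0 0.001 0;0 0 0.0015 0;0 0 0.0015 0;0 0 0.0015 0",
)

```text
t: 29.12
tool_pos: [0.5543, -0.2559, 0.1162]
orientation: [3.091, -0.558, 0.002]
force: [-5.0, 2.9, 13.1]
opening: 0.0005
gripper_force: 6.5
```

```bash
python3 go.py .554 -.2555 .119 -20.3;python3 -c "
from h import *
print(status.read_state()['force'])"; sed -i 's/np.arange(-.1,2.0,.1)/np.arange(-.1,.3,.04)/' bar.py; python3 bar.py
```

```text
[ 0.5543 -0.2559  0.1162] yaw -20.5 shift [-0.0004 -0.0003 -0.0028] turn -0.2
[-4.96274268  2.87327901 13.09048991]
-0.1 [59, 143, 156, 33, 25, 75, 63, 43, 95, 46, 71, 65] 64.0
-0.1 [54, 115, 156, 33, 25, 75, 58, 43, 95, 46, 71, 47] 56.0
-0.0 [54, 118, 163, 34, 25, 35, 40, 43, 100, 47, 74, 46] 46.5
0.0 [72, 85, 166, 31, 29, 27, 40, 53, 91, 47, 74, 46] 50.0
0.1 [145, 79, 166, 26, 33, 27, 58, 53, 90, 47, 80, 45] 55.5
0.1 [145, 45, 147, 26, 33, 27, 49, 53, 90, 58, 85, 45] 51.0
0.1 [180, 45, 153, 49, 54, 36, 49, 46, 92, 58, 85, 45] 51.5
0.2 [179, 71, 150, 91, 53, 44, 63, 59, 79, 68, 90, 45] 69.5
0.2 [180, 112, 120, 129, 73, 86, 63, 60, 79, 68, 90, 45] 82.5
0.3 [180, 161, 122, 129, 88, 138, 56, 60, 65, 73, 79, 45] 83.5
```

servo_tool(
  plan="0 0 -0.01 0;0 0 -0.03 0;0 0 -0.06 0;0 0 -0.09 0;-0.02 0 -0.12 0;-0.04 0 -0.15 0;-0.05 0 -0.18 0;-0.05 0 -0.2 0;-0.05 0 -0.2 0;-0.05 0 -0.2 0",
)

```text
t: 30.05
tool_pos: [0.5075, -0.2387, 0.316]
orientation: [3.091, -0.558, 0.005]
force: [-0.6, 0.2, -0.5]
opening: 0.0005
gripper_force: 0.0
```

```bash
python3 - <<'E'
from caps import *
w=cam("wrist"); cv2.imwrite("pics/w6.png",w["image"]); s=status.read_state(); print(s["t"],s["force"].round(1),tool()[:3,3].round(3))
g=cv2.cvtColor(w["image"],cv2.COLOR_BGR2GRAY)
for k in (1,2):
    P=g1+(k-1)*.055*ey
    q2=red(w,proj(w,P+.045*X),20); q=red(c,proj(c,P+.045*X),8); print(k,q,q2)
    if q and q2: x,e=tri((c,*q[0][0]),(w,*q2[0][0])); d=x-g1; print("cap x'y'z'",np.round([d@X,d@ey,d@Z],4),np.round(e,4))
    print([(int(1000*t),int(g[tuple(proj(w,P+t*X).round().astype(int)[::-1])])) for t in np.arange(-.066,.06,.006)])
# rod: centre of dark strip at y'=-27 and -50 in wrist, on platform plane z'=14.3
for y in (-.06,-.03,.028):
    r=[(round(1000*t),int(g[tuple(proj(w,g1+t*X+y*ey+.0143*Z).round().astype(int)[::-1])])) for t in np.arange(-.02,.024,.002)]; print(y,[a for a in r if a[1]<50])
# rod depth through its length in pixels
n,l,st,ce=cv2.connectedComponentsWithStats((g<50).astype(np.uint8)); p=proj(w,g1+.002*X+.0143*Z); a,b=proj(w,g1+.002*X+.0143*Z+.065*ey),proj(w,g1+.002*X+.0143*Z-.065*ey); print("expect rod",p.round(1),a.round(1),b.round(1))
for i in range(1,n):
    if st[i,4]>200 and np.linalg.norm(ce[i]-p)<30: print(st[i],ce[i].round(1))
E
python3 bar.py
```

```text
30.2 [ 0.1  0.  -0.8] [ 0.506 -0.238  0.312]
1 [([304.9, 162.1], 37)] [([315.5, 91.6], 321)]
cap x'y'z' [ 0.0445  0.0007 -0.0023] [0.001 0.001]
[(-66, 171), (-60, 245), (-54, 182), (-48, 229), (-42, 229), (-36, 232), (-30, 230), (-24, 231), (-18, 246), (-12, 61), (-6, 26), (0, 28), (5, 235), (11, 247), (17, 233), (23, 234), (29, 129), (35, 51), (41, 51), (47, 49), (53, 54)]
2 [([298.1, 167.7], 7), ([295.2, 171.5], 20)] [([265.6, 92.0], 322)]
cap x'y'z' [0.0453 0.0537 0.0044] [0.0011 0.0011]
[(-66, 95), (-60, 239), (-54, 219), (-48, 233), (-42, 230), (-36, 232), (-30, 232), (-24, 233), (-18, 232), (-12, 57), (-6, 28), (0, 61), (5, 234), (11, 216), (17, 129), (23, 129), (29, 128), (35, 51), (41, 49), (47, 54), (53, 50)]
-0.06 [(-2, 24), (0, 24), (2, 25), (4, 24), (6, 16), (8, 11)]
-0.03 [(-2, 27), (0, 25), (2, 31), (4, 31), (6, 20), (8, 15)]
0.028 [(-2, 25), (0, 28), (2, 30), (4, 29), (6, 24)]
expect rod [315.9 132.6] [259.6 132.8] [372.2 132.4]
[260 128 113  10 952] [317.  132.1]
-0.1 [52, 42, 37, 43, 38, 120, 71, 48, 46, 45, 47, 44] 45.5
-0.1 [58, 43, 37, 47, 39, 120, 67, 48, 46, 45, 47, 48] 47.0
-0.0 [58, 42, 37, 42, 37, 57, 49, 48, 48, 47, 63, 51] 48.0
0.0 [75, 48, 41, 50, 40, 47, 49, 58, 59, 47, 63, 51] 49.5
0.1 [147, 45, 41, 39, 44, 41, 67, 58, 55, 47, 55, 72] 51.0
0.1 [147, 44, 42, 39, 44, 41, 58, 58, 55, 50, 89, 78] 52.5
0.1 [177, 44, 63, 55, 73, 58, 58, 51, 93, 50, 89, 104] 60.5
0.2 [176, 72, 103, 56, 84, 56, 71, 64, 70, 46, 63, 104] 70.5
0.2 [177, 119, 66, 73, 120, 96, 71, 54, 70, 46, 63, 126] 72.0
0.3 [177, 166, 109, 73, 138, 148, 62, 54, 54, 44, 47, 126] 91.0
```

The rod lies exactly at its down position: centre measured at (317,132), expected (316,133), with the full 113 px length. Both tubes are against the stop with caps at x' = 45 mm, and the robot is clear of everything.

```bash
python3 -c "
from plant import robot
print(robot.close_job())"
```

```text
the job is handed in; nothing more can be done
None
```

Both tubes are in the middle and left-hand grooves, caps at the upper end and bottoms at the lower stop; the retaining bar is fully down and the job is handed in at about 30 s, with no verdict returned.

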